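# Make up a counterweight on the bench scale

## Task

Make up the counterweight for the optics lift on the bench scale: thread the steel ring weights from the mat over the upright post on the scale pan, one at a time, each lowered until it lies flat on the pan or on the ring below, until the needle comes to rest between the two raised marks on the dial; rings that are not needed stay on the mat. The scale is delicate: it must never be loaded with more than 20 N, so feel for the post with light contact, and neither push down hard nor let a ring drop. Leave the other things on the table where they are.

Things in the scene. Friction and masses are not known exactly. Their poses are not given: they have to be found in the camera images.
- scale: grey bench scale, fixed, 150 x 270 mm, 48 mm high; origin under the centre of its base. On its +y half the dial (120 mm across, face 55 mm up, centre at y = +66 mm), on its -y half the pan (centre at y = -65 mm). A bare steel post, 13 mm thick, 54 mm tall, top chamfered 1 mm, stands rigid and upright on the pan.
- pan_centre (a point): centre of the top face of the round flat pan (100 mm across, no rim). Rides with the pan: 76 to 84 mm above the table when empty, 59 mm at its stop; sprung, 0.3 N per mm, damped. The post's axis is 5 mm from this point in an unknown direction that changes from start to start but not during the work: it is not in this reading and must be felt for or seen.
- needle (a joint): black needle of the dial, rad; grows clockwise seen from above as the pan sinks (0.115 per mm, about 0.45 per ring), also when the pan is pressed; settles in about 0.5 s. At 0 it points to the scale's +y. The raised marks stand at 1.46 and 2.00: it must rest between them. Empty it reads about 0.15 to 1.0, so two or three rings are needed.
- mat: thin black rubber mat, fixed, 200 x 250 mm, 3 mm thick; origin under its centre, x along the 200 mm side. The four rings lie on it about 55 mm either way in x and 75 mm either way in y.
- ring0_centre (a point): plain steel ring weight, 44 mm outer diameter, 15.5 mm hole, 12 mm thick, about 120 g (hidden, up to 5 % off), lying flat; the point is at its centre, half-way up, z along its axis. All four rings are alike.
- ring1_centre (a point): ring weight like the first; centre, half-way up.
- ring2_centre (a point): ring weight like the first; centre, half-way up.
- ring3_centre (a point): ring weight like the first; centre, half-way up.
- driver: bystander: screwdriver with red handle, 190 mm, lying; leave alone.
- post_holder: bystander: dark upright cylinder, 38 mm foot, 55 mm tall; origin under its centre; leave alone.
- mirror_mount: bystander: black 60 mm square mirror mount, lying, 22 mm high; leave alone.
Not all that is in view belongs to the job. What is shaped like the part that bears ring3_centre but brown or purple is not meant.

How it is judged:
By the outcome, as a careful person would: the job done as asked, in the order asked, and still so for the second after the job is handed in, with the robot touching nothing.
It also fails if it takes over 72 s, if anything falls off the work surface, if the arm or the gripper's body presses on something with over 40 N, if the wrist force passes 120 N, or if a joint passes its speed limit or range.

## Robot

A 6-joint arm with a two-finger parallel gripper is mounted at the origin on the work surface. World frame = base frame: x ahead of the robot, y to its left, z up, the work surface at z = 0. Lengths are in m, angles in rad, forces in N, time in s.
With the tool pointing down it reaches from about 0.275 to 0.75 m from the base axis. Payload 10.2 kg.
Tool frame: the origin (TCP) lies midway between the tips of the shut fingers; the grasp point (between the pads) lies 19 mm behind it (arm.grip_point_offset is the z of the grasp point in the tool frame, in m); z points along the fingers, y is the direction in which the jaws open and shut (so a half turn about z gives the same grasp; the last joint's range is limited). The gripper opens to 88 mm and grips with 3 to 60 N. Pads are 18 mm wide; open, the fingers measure 123 mm over their backs; the gripper's body (75 mm by 187 mm) begins 45 mm behind the grasp point.
Start: joints at [0.987, 0.313, 1.498, -0, 1.331, -0.223], TCP at [0.185, 0.491, 0.239] pointing down, gripper open.
Joint ranges: [-2.94, 2.94], [-0.97, 2.17], [0.19, 2.56], [-1.23, 4.37], [0.02, 3.11], [-2.88, 2.88]. Speed limits (rad/s): [2.39, 2.39, 3.01, 3.14, 3.14, 3.14].

## Interface

Orientations are given as [roll, pitch, yaw] about the fixed x, y, z axes, in that order (R = Rz(yaw) Ry(pitch) Rx(roll)).
In Python, from workcell import monitor, imaging, ticket, arm gives the robot as it stands.
- The arm moves only by the shell command python3 -m pendant 'ROWS'. ROWS is JSON, a list of rows, each a list of 7 numbers: the turn, a rotation vector about the tool's x, y, z in rad, then the shift along the tool's x, y, z in m, then the closure, from -1 (fully open) to 1 (shut), so that 0 is half open. In form: [[rx, ry, rz, x, y, z, jaw], ...]. A call has exactly 5 rows; each row shifts and turns the pose as measured when the row begins, along the tool's axes as they then stand; what a row does not reach is not made up. A row lasts 1/8 s, in which the tool goes at most 62.5 mm and 10.7 degrees, less where a joint would pass 70% of its speed; a pose out of reach is approached as far as the arm can. A call with a gripper value outside its range is refused whole. The fingers move at their own pace and stop on an object; the grip force is fixed at half the most. Time passes only in rows, so rows that do not move let the fingers close, or fill a call up. It gives the time, the measured TCP pose, the force and the opening at its end, in the units of the state.
- monitor.sense(): the state, without advancing time (a new reading comes with each control period).
- imaging.grab_frame(name): name is "scene" or "top"; returns the picture (384x512x3 uint8, blue, green, red); there is no depth.
- imaging.calibration(name): a dict with "mtx" (3x3 intrinsics, pixels), "distortion" ([k1, k2, p1, p2, k3] as OpenCV has them; the pictures are not rectified), "T" (4x4, takes a point from camera to world coordinates). Camera axes: x right, y down, z forward; pixel columns grow to the right and rows downward; lengths in m; the calibration is good to about 2 mm. A picture is of the moment at which its call begins. calibration takes no time and is no camera call.
- ticket.finish_job(): hands the job in, once; it reports no verdict.
Trained networks look in the newest picture that a camera, given by its name, has taken for a name from the list of things; names that differ only in an ending like _2 or _b are one class to them, and where a whole thing is asked for, a point or a joint stands for the part that bears it (a point fixed in the world has none). Each returns a list of dicts, best first, with "score" (0 to 1); they miss things now and then, are a little off and sometimes report something else, mostly with a low value. They report only what shows in the picture. A call takes as long as a camera call. They do not tell look-alikes from the thing itself.
- imaging.outline_of(label, camera): "mask" (384x512 bool, what is visible of it) and "box" ([left, top, right, bottom] in pixels, round what is visible of it).
The state is a dict: "time_s": time; "joint_positions": joint angles; "qvel": joint speeds; "effort": joint torques, N m; "eef_pos": TCP position; "tcp_rot": TCP orientation; "contact_force": force on the tool from outside, world axes, zero at the start; "moment": the same for the moment, N m; "grip_width": opening from 0.0 (shut) to 1.0 (fully open).
Only numpy, scipy, OpenCV 4.12 (cv2) and the standard library are available. Lean on these libraries where they do the work, as an engineer would, in place of code of your own. Each camera call takes 0.05 s, during which the arm holds its last target. There are 200 camera calls.

## Working session

There is one attempt and no reset: what is moved stays moved. The work goes in short steps, Python scripts to look and compute and a shell command to move; the robot and the scene stay as the last step left them, time stands still between calls to the robot, and variables do not carry over. Pictures are saved under pics/ and viewed, about 8 in all and at most 12, crops included, and the job is handed in when it is done.

```bash
mkdir -p pics && cat > h.py <<'E'
import numpy as np, cv2
from workcell import monitor, imaging, ticket, arm
def pix2world(cam,uv,z):
    c=imaging.calibration(cam); K=np.array(c["mtx"],float); d=np.array(c["distortion"],float); T=np.array(c["T"])
    n=cv2.undistortPoints(np.array(uv,float).reshape(-1,1,2),K,d).reshape(-1,2)
    r=np.c_[n,np.ones(len(n))]@T[:3,:3].T; o=T[:3,3]
    return o+r*((z-o[2])/r[:,2])[:,None]
def world2pix(cam,P):
    c=imaging.calibration(cam); K=np.array(c["mtx"],float); d=np.array(c["distortion"],float); T=np.linalg.inv(np.array(c["T"]))
    return cv2.projectPoints(np.array(P,float).reshape(-1,3),cv2.Rodrigues(T[:3,:3])[0],T[:3,3],K,d)[0].reshape(-1,2)
E
python3 - <<'E'
from h import *
s=monitor.sense(); print(s, arm.grip_point_offset)
for n in("top","scene"):
    im=imaging.grab_frame(n); cv2.imwrite(f"pics/{n}0.png",cv2.resize(im,None,fx=1.5,fy=1.5))
    cv2.imwrite(f"pics/raw_{n}0.png",im)
    c=imaging.calibration(n); print(n,np.round(c["T"],3).tolist(),c["mtx"])
    for l in("scale","mat","ring0_centre"):
        for o in imaging.outline_of(l,n):
            ys,xs=np.nonzero(o["mask"]); print(l,round(o["score"],2),o["box"],xs.mean().round(1),ys.mean().round(1),len(xs))
E
```

```text
{'time_s': 0.0, 'joint_positions': array([ 9.86585983e-01,  3.13450866e-01,  1.49845285e+00,  5.73539156e-07,
        1.33099279e+00, -2.23392754e-01]), 'qvel': array([ 0.00151787, -0.00072211,  0.00125568, -0.00056915,  0.00036274,
        0.00175659]), 'effort': array([-2.60444913e-04, -4.02207470e+01, -2.52277011e+01,  6.94228616e-02,
        3.51564644e-02, -6.99480393e-05]), 'eef_pos': array([0.18521099, 0.4909763 , 0.23815469]), 'tcp_rot': array([-3.14032132e+00, -2.89398505e-04,  2.78077474e+00]), 'contact_force': array([ 0.06711551, -0.00975252, -1.10667945]), 'moment': array([ 0.02567   , -0.00227778, -0.01294541]), 'grip_width': 1.0003184078354872} -0.0187
top [[0.017, -0.99, 0.142, 0.482], [-1.0, -0.018, -0.005, 0.02], [0.008, -0.142, -0.99, 1.052], [0.0, 0.0, 0.0, 1.0]] [[422.22161156   0.         257.87912444]
 [  0.         422.22161156 193.22781926]
 [  0.           0.           1.        ]]
scale 0.9 [90.1, 197.6, 215.4, 292.8] 153.2 243.5 7357
mat 0.56 [287.4, 189.6, 393.6, 278.8] 343.2 233.3 7310
ring0_centre 0.47 [362.8, 246.1, 383.3, 262.1] 373.0 255.8 263
scene [[0.879, 0.286, -0.381, 0.983], [0.476, -0.513, 0.714, -0.65], [0.009, -0.809, -0.588, 0.627], [0.0, 0.0, 0.0, 1.0]] [[408.54726582   0.         259.17428662]
 [  0.         408.54726582 187.91397065]
 [  0.           0.           1.        ]]
scale 0.73 [212.2, 118.5, 311.6, 184.2] 259.4 148.1 3639
mat 0.94 [99.2, 211.5, 246.7, 327.4] 170.7 265.7 7164
ring0_centre 0.9 [115.0, 260.6, 140.7, 281.6] 128.2 269.4 373
```

View pics/top0.png

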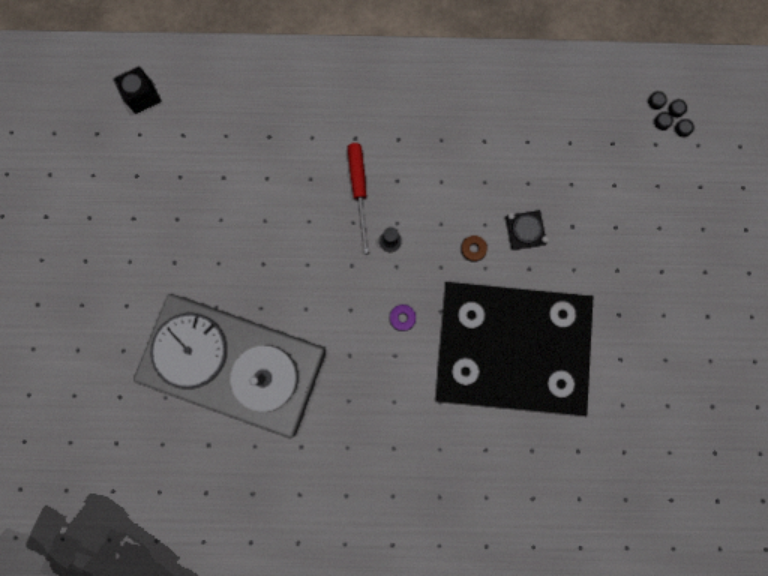

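View pics/scene0.png

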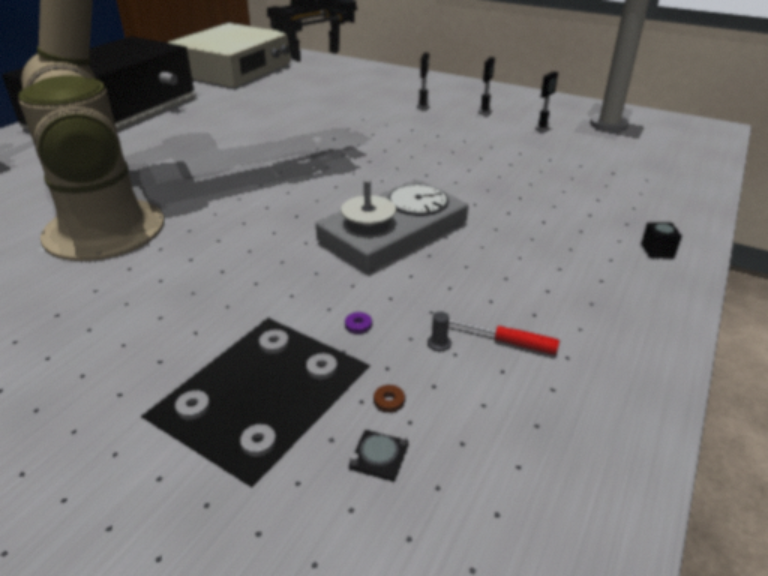

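Top: the dial is at view px (187,350), the pan at (264,378), and four steel rings lie on the mat at (471,315), (563,314), (466,371) and (561,384). The purple and brown rings are decoys. Next I'll measure precisely.

```bash
python3 - <<'E'
from h import *
t=cv2.imread("pics/raw_top0.png"); s=cv2.imread("pics/raw_scene0.png")
a=cv2.resize(t[195:295,85:220],None,fx=5,fy=5,interpolation=cv2.INTER_CUBIC)[:, :680]
b=cv2.resize(s[110:185,205:320],None,fx=5,fy=5,interpolation=cv2.INTER_CUBIC)
a=cv2.convertScaleAbs(a,alpha=1.6)
cv2.imwrite("pics/a.png",a);cv2.imwrite("pics/b.png",b)
def rings(im,mask_box,thr):
    g=im.min(2).astype(float); x0,y0,x1,y1=mask_box
    m=np.zeros_like(g,np.uint8); m[y0:y1,x0:x1]=(g[y0:y1,x0:x1]>thr)
    n,l,st,c=cv2.connectedComponentsWithStats(m)
    out=[]
    for i in range(1,n):
        if 80<st[i,4]<800:
            cs,_=cv2.findContours((l==i).astype(np.uint8),cv2.RETR_EXTERNAL,cv2.CHAIN_APPROX_NONE)
            h=cv2.moments(cv2.convexHull(cs[0])); out.append((h["m10"]/h["m00"],h["m01"]/h["m00"],st[i,4]))
    return out
for n,im,bx in(("top",t,(296,196,390,270)),("scene",s,(112,216,235,312))):
    for r in rings(im,bx,110): print(n,np.round(r,1), np.round(pix2world(n,r[:2],.012 if n=="scene" else .013)[0],4))
for l in("scale","mat","ring0_centre"):
  pass
# mat/scale rects top
for l,z in(("scale",.048),("mat",.003)):
    o=imaging.outline_of(l,"top")[0]; cs,_=cv2.findContours(o["mask"].astype(np.uint8),0,2)
    bx=cv2.boxPoints(cv2.minAreaRect(max(cs,key=cv2.contourArea))); P=pix2world("top",bx,z)[:,:2]
    print(l,bx.round(1).tolist(),P.round(4).tolist(),P.mean(0).round(4))
E
```

```text
top [313.8 209.5 166. ] [ 0.5933 -0.1245  0.013 ]
top [374.7 209.3 161. ] [ 0.5964 -0.2758  0.013 ]
top [310.  247.4 168. ] [ 0.5002 -0.1152  0.013 ]
top [373.7 255.6 167. ] [ 0.4828 -0.271   0.013 ]
scene [218.6 223.  461. ] [ 0.5686 -0.0685  0.012 ]
scene [181.8 225.7 140. ] [ 0.5007 -0.1168  0.012 ]
scene [213.9 242.3 170. ] [ 0.5944 -0.1268  0.012 ]
scene [127.4 268.1 211. ] [ 0.4839 -0.2732  0.012 ]
scene [171.3 291.7 258. ] [ 0.5985 -0.2781  0.012 ]
scene [123. 304. 376.] [ 0.5389 -0.3437  0.012 ]
scale [[87.80000305175781, 254.10000610351562], [111.0, 192.39999389648438], [218.89999389648438, 232.8000030517578], [195.8000030517578, 294.5]] [[0.4748, 0.4122], [0.6223, 0.3673], [0.5301, 0.1053], [0.3863, 0.1548]] [0.5034 0.2599]
mat [[287.8999938964844, 269.20001220703125], [295.1000061035156, 187.60000610351562], [398.70001220703125, 196.60000610351562], [391.5, 278.20001220703125]] [[0.4464, -0.0623], [0.649, -0.0789], [0.6306, -0.3401], [0.4284, -0.3165]] [ 0.5386 -0.1994]
```

View pics/a.png

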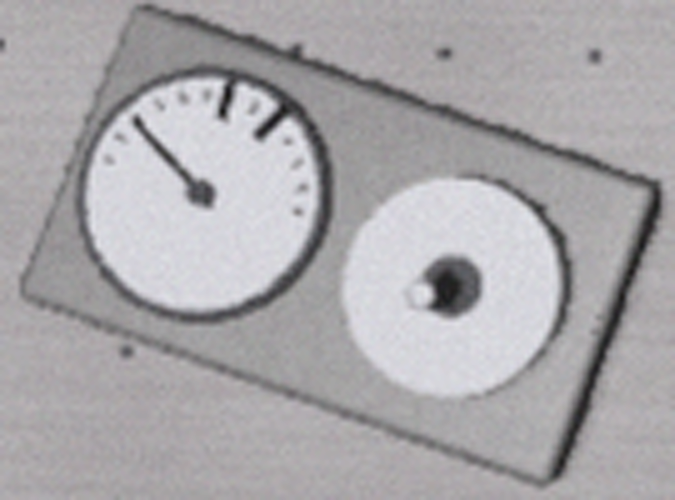

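View pics/b.png

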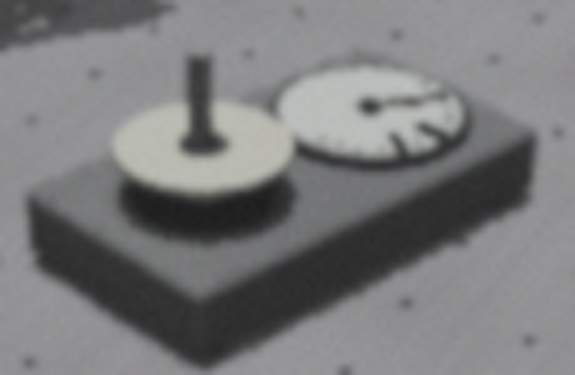

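The crops show the needle tip at (137,118) about the pivot (203,195), so it reads about 0.51 rad. By the same method the marks read 1.48 and 1.97, which agrees with the given values, so three rings are probable. The post top is at crop px (420,294) in the top view and (199,58) in the scene view.

```bash
cat >> h.py <<'E'
from scipy.optimize import least_squares
def tri(ut,us):
    f=lambda p: np.r_[world2pix("top",p)[0]-ut, world2pix("scene",p)[0]-us]
    r=least_squares(f,[.5,.1,.1]); return r.x.round(4), f(r.x).round(2)
E
python3 - <<'E'
from h import *
A=lambda x,y:np.array([(x+.5)/5-.5+85,(y+.5)/5-.5+195]); B=lambda x,y:np.array([(x+.5)/5-.5+205,(y+.5)/5-.5+110])
print("post top",tri(A(420,294),B(199,58)))
print("disc",tri(A(453,286),B(203,144)))
print("pan",tri(A(456,287),B(204,147)))
for z in(.081,.135): print(z,pix2world("top",A(420,294),z),pix2world("scene",B(199,58),z),pix2world("top",A(453,286),z),pix2world("scene",B(203,144),z))
for a,b in(((313.8,209.5),(213.9,242.3)),((374.7,209.3),(171.3,291.7)),((310,247.4),(181.8,225.7)),((373.7,255.6),(127.4,268.1))): print(tri(np.array(a),np.array(b)))
E
```

```text
post top (array([0.4797, 0.2061, 0.127 ]), array([ 0.09,  0.14,  0.21, -0.03]))
disc (array([0.4838, 0.2013, 0.0779]), array([ 0.01,  0.01,  0.01, -0.  ]))
pan (array([0.4838, 0.2005, 0.0763]), array([-0.13, -0.21, -0.3 ,  0.04]))
0.081 [[0.47989733 0.21557131 0.081     ]] [[0.43296423 0.28448013 0.081     ]] [[0.48376804 0.20071978 0.081     ]] [[0.48653529 0.19645121 0.081     ]]
0.135 [[0.48002685 0.20468243 0.135     ]] [[0.48735936 0.19197233 0.135     ]] [[0.48368221 0.1906572  0.135     ]] [[0.53562881 0.11265511 0.135     ]]
(array([ 0.5934, -0.1251,  0.0102]), array([ 0.07,  0.09,  0.1 , -0.01]))
(array([ 0.5969, -0.2768,  0.0095]), array([-0.03, -0.03, -0.03,  0.  ]))
(array([ 0.5   , -0.1155,  0.0107]), array([ 0.05,  0.07,  0.08, -0.  ]))
(array([ 0.4825, -0.272 ,  0.01  ]), array([0.08, 0.09, 0.1 , 0.  ]))
```

```bash
python3 -m pendant '[[0,0,-0.18,0,0,0,-1],[0,0,-0.18,0,0,0,-1],[0,0,0,-0.028,-0.053,0,-1],[0,0,0,-0.028,-0.053,0,-1],[0,0,0,-0.028,-0.053,0,-1]]'
```

```text
time_s: 1.12
eef_pos: [0.2718, 0.3313, 0.2382]
tcp_rot: [3.141, 0.001, -3.124]
contact_force: [0.7, -0.4, -0.2]
grip_width: 1.003
```

```bash
python3 -m pendant '[[0,0,0.017,-0.026,-0.05,0,-1],[0,0,0,-0.026,-0.05,0.01,-1],[0,0,0,-0.026,-0.05,0.02,-1],[0,0,0,-0.026,-0.05,0.02,-1],[0,0,0,-0.026,-0.05,0.02,-1]]'; python3 -m pendant '[[0,0,0,-0.025,-0.05,0.02,-1],[0,0,0,-0.025,-0.05,0.02,-1],[0,0,0,-0.025,-0.05,0.02,-1],[0,0,0,-0.022,-0.046,0.02,-1],[0,0,0,0,0,0,-1]]'
```

```text
time_s: 1.75
eef_pos: [0.407, 0.0733, 0.1689]
tcp_rot: [3.14, 0.008, -3.141]
contact_force: [1.3, 0.3, 0.9]
grip_width: 1.001
time_s: 2.38
eef_pos: [0.5079, -0.1331, 0.086]
tcp_rot: [3.14, 0.01, 3.137]
contact_force: [-0.8, 0.8, 0.7]
grip_width: 1.003
```

```bash
python3 -m pendant '[[0,0.01,0,0.008,0.0175,0.02,-1],[0,0,0,0,0,0.02,-1],[0,0,0,0,0,0.02,-1],[0,0,0,0,0,0,-1],[0,0,0,0,0,0,-1]]'
```

```text
time_s: 3.0
eef_pos: [0.5, -0.1123, 0.0271]
tcp_rot: [3.14, 0.002, 3.139]
contact_force: [-0.3, 0.0, 0.4]
grip_width: 0.998
```

```bash
python3 -m pendant '[[0,0.002,0,0,-0.003,0.012,-1],[0,0,0,0,0,0.0085,-1],[0,0,0,0,0,0,-1],[0,0,0,0,0,0,1],[0,0,0,0,0,0,1]]'; python3 -m pendant '[[0,0,0,0,0,0,1],[0,0,0,0,0,0,1],[0,0,0,0,0,0,1],[0,0,0,0,0,0,1],[0,0,0,0,0,0,-0.4]]'
```

```text
time_s: 3.62
eef_pos: [0.5006, -0.1157, 0.0067]
tcp_rot: [3.141, 0.002, 3.139]
contact_force: [0.1, -0.3, -0.2]
grip_width: 0.799
time_s: 4.25
eef_pos: [0.5008, -0.1157, 0.007]
tcp_rot: [3.142, 0.002, 3.139]
contact_force: [0.2, 0.2, -0.7]
grip_width: 0.58
```

```bash
python3 -m pendant '[[0,0,0,0,0,0,-0.4],[0,0,0.174,0,0,0,-0.4],[0,0,0.174,0,0,0,-0.4],[0,0,0.174,0,0,0,-0.4],[0,0,0.174,0,0,0,-0.4]]'; python3 -m pendant '[[0,0,0.174,0,0,0,-0.4],[0,0,0.174,0,0,0,-0.4],[0,0,0.174,0,0,0,-0.4],[0,0,0.174,0,0,0,-0.4],[0,0,0.174,0,0,0,-0.4]]'
```

```text
time_s: 4.88
eef_pos: [0.5008, -0.1158, 0.007]
tcp_rot: [3.14, 0.002, 2.422]
contact_force: [0.0, -0.4, -0.1]
grip_width: 0.703
time_s: 5.5
eef_pos: [0.5008, -0.1158, 0.0071]
tcp_rot: [3.139, -0.0, 1.522]
contact_force: [-0.6, 0.3, 0.6]
grip_width: 0.697
```

```bash
python3 -m pendant '[[0,0,-0.049,0,0,0.002,-0.4],[0,0,0,0,0,0,1],[0,0,0,0,0,0,1],[0,0,0,0,0,0,1],[0,0,0,0,0,0,1]]'; python3 -m pendant '[[0,0,0,0,0,0,1],[0,0,0,0,0,-0.03,1],[0,0,0,0,0,-0.04,1],[0,0,0,0,0,-0.05,1],[0,0,0,0,0,0,1]]'
```

```text
time_s: 6.12
eef_pos: [0.5009, -0.1158, 0.0052]
tcp_rot: [3.139, 0.0, 1.568]
contact_force: [0.3, -1.3, -0.2]
grip_width: 0.479
time_s: 6.75
eef_pos: [0.5, -0.1156, 0.1279]
tcp_rot: [3.141, -0.001, 1.568]
contact_force: [0.2, -0.8, -1.5]
grip_width: 0.479
```

```bash
python3 -m pendant '[[0,0,0,0.054,-0.003,-0.02,1],[0,0,0,0.054,-0.003,-0.01,1],[0,0,0,0.054,-0.003,0,1],[0,0,0,0.054,-0.003,0,1],[0,0,0,0.054,-0.003,0,1]]'; python3 -m pendant '[[0,0,0,0.04,-0.003,0,1],[0,0,0,0,0,0,1],[0,0,0,0,0,0,1],[0,0,0,0,0,0,1],[0,0,0,0,0,0,1]]'
```

```text
time_s: 7.38
eef_pos: [0.484, 0.1594, 0.1536]
tcp_rot: [-3.134, -0.002, 1.56]
contact_force: [-0.0, -0.2, -1.0]
grip_width: 0.477
time_s: 8.0
eef_pos: [0.479, 0.2012, 0.1491]
tcp_rot: [-3.127, -0.0, 1.562]
contact_force: [0.0, -0.8, -1.3]
grip_width: 0.479
```

```bash
python3 -m pendant '[[-0.0146,0,-0.008,0.003,0.001,0,1],[0,0,0,0,0,0,1],[0,0,0,0,0,0,1],[0,0,0,0,0,0,1],[0,0,0,0,0,0,1]]'; python3 - <<'E'
from h import *
t=imaging.grab_frame("top"); s=imaging.grab_frame("scene"); cv2.imwrite("pics/raw_t1.png",t);cv2.imwrite("pics/raw_s1.png",s)
a=cv2.resize(t[215:285,130:210],None,fx=5,fy=5,interpolation=cv2.INTER_CUBIC);b=cv2.resize(s[80:150,205:285],None,fx=5,fy=5,interpolation=cv2.INTER_CUBIC)
cv2.imwrite("pics/c1.png",np.hstack([cv2.convertScaleAbs(a,alpha=1.5),b]))
print(monitor.sense()["eef_pos"])
E
```

```text
time_s: 8.62
eef_pos: [0.4804, 0.2035, 0.1493]
tcp_rot: [3.14, -0.0, 1.569]
contact_force: [0.4, 0.3, -1.3]
grip_width: 0.482
[0.48038827 0.20352681 0.1492571 ]
```

View pics/c1.png

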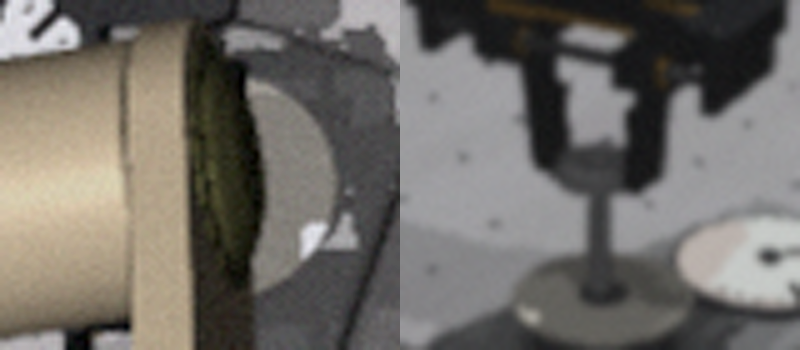

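Scene: the held ring hovers right over the post (crop x≈595 against post x≈599). I'll lower gently and check the force and the needle.

```bash
python3 -m pendant '[[0,0,0,0.001,0,0.004,1],[0,0,0,0,0,0.004,1],[0,0,0,0,0,0.004,1],[0,0,0,0,0,0.003,1],[0,0,0,0,0,0.003,1]]'; python3 -m pendant '[[0,0,0,0,0,0.003,1],[0,0,0,0,0,0.003,1],[0,0,0,0,0,0,1],[0,0,0,0,0,0,1],[0,0,0,0,0,0,1]]'; python3 - <<'E'
from h import *
s=imaging.grab_frame("scene"); cv2.imwrite("pics/raw_s2.png",s)
b=cv2.resize(s[90:160,205:315],None,fx=7,fy=7,interpolation=cv2.INTER_CUBIC)
cv2.imwrite("pics/c2.png",b)
for i in range(3): print(monitor.sense()["contact_force"].round(2),monitor.sense()["moment"].round(3))
E
```

```text
time_s: 9.35
eef_pos: [0.4804, 0.2046, 0.1299]
tcp_rot: [3.14, -0.0, 1.569]
contact_force: [0.9, 0.7, -1.2]
grip_width: 0.481
time_s: 9.98
eef_pos: [0.4804, 0.2046, 0.1234]
tcp_rot: [3.14, -0.0, 1.569]
contact_force: [-0.6, 0.2, -0.6]
grip_width: 0.481
[-0.34 -0.67 -2.29] [-0.106  0.072  0.02 ]
[-0.34 -0.67 -2.29] [-0.106  0.072  0.02 ]
[-0.34 -0.67 -2.29] [-0.106  0.072  0.02 ]
```

View pics/c2.png

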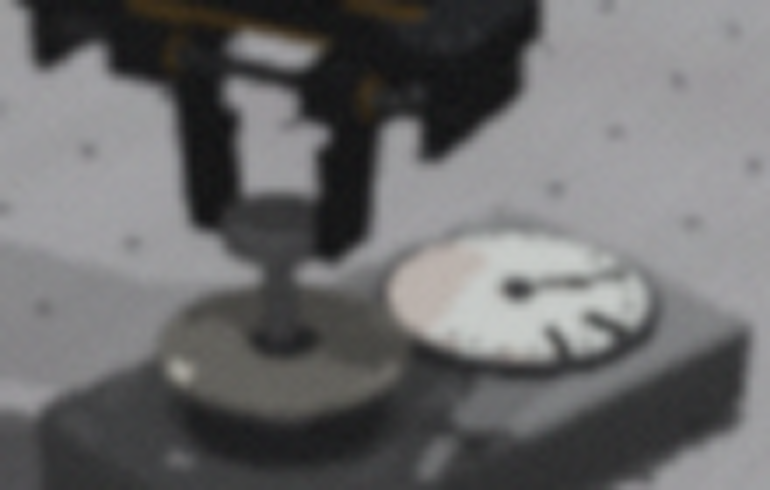

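The ring bottom is about 13 mm below the expected post top, the needle hasn't advanced and the force hasn't changed, so the ring is threaded. I'll lower further and add a needle reader.

```bash
cat >> h.py <<'E'
YAW=np.arctan2(-.0922,.2620) # scale yaw from its outline
def needle(cam,im,piv):
    c=pix2world(cam,piv,.056)[0]; th=np.arange(-.3,3.6,.01); r=np.linspace(.018,.036,19)
    best=np.array([])
    d=np.stack([np.sin(th-YAW),np.cos(th-YAW)],1) # th clockwise from scale +y (world)
    P=np.concatenate([np.array([c[0],c[1],.056])+np.c_[rr*d,np.zeros(len(th))] for rr in r])
    uv=world2pix(cam,P).astype(np.float32).reshape(len(r),len(th),2)
    g=cv2.remap(im.min(2).astype(np.float32),uv[...,0],uv[...,1],cv2.INTER_CUBIC).mean(0)
    g=cv2.GaussianBlur(g.reshape(1,-1),(0,0),3).ravel(); i=g.argmin(); return th[i].round(2), g.min().round(0), np.median(g).round(0)
PT=np.array([(203.5)/5-.5+85,(195.5)/5-.5+195]); PS=np.array([(370.5)/5-.5+205,(105.5)/5-.5+110])
def readn(name):
    s=imaging.grab_frame("scene"); cv2.imwrite(f"pics/raw_{name}.png",s); print("needle",needle("scene",s,PS),monitor.sense()["contact_force"].round(2))
E
python3 -c "
from h import *
for n,f,p in(('top','top0',PT),('scene','scene0',PS),('scene','s1',PS),('scene','s2',PS)): print(f,needle(n,cv2.imread(f'pics/raw_{f}.png'),p))"
python3 -m pendant '[[0,0,0,0,0,0.006,1],[0,0,0,0,0,0.006,1],[0,0,0,0,0,0.006,1],[0,0,0,0,0,0.006,1],[0,0,0,0,0,0.006,1]]'; python3 -c "
from h import *
readn('s3')"
```

```text
top0 (np.float64(0.44), np.float32(52.0), np.float32(133.0))
scene0 (np.float64(0.51), np.float32(120.0), np.float32(181.0))
s1 (np.float64(0.51), np.float32(128.0), np.float32(192.0))
s2 (np.float64(0.51), np.float32(129.0), np.float32(193.0))
time_s: 10.65
eef_pos: [0.4804, 0.2046, 0.0913]
tcp_rot: [3.14, -0.0, 1.569]
contact_force: [-0.1, -0.4, -1.1]
grip_width: 0.477
needle (np.float64(0.51), np.float32(129.0), np.float32(193.0)) [-0.85 -0.33 -2.59]
```

```bash
python3 -m pendant '[[0,0,0,0,0,0.003,1],[0,0,0,0,0,0.003,1],[0,0,0,0,0,0.002,1],[0,0,0,0,0,0.002,1],[0,0,0,0,0,0,1]]'; python3 -m pendant '[[0,0,0,0,0,0,1],[0,0,0,0,0,0,1],[0,0,0,0,0,0,1],[0,0,0,0,0,0,1],[0,0,0,0,0,0,1]]'; python3 -c "
from h import *
readn('s4')"
```

```text
time_s: 11.32
eef_pos: [0.4802, 0.2045, 0.0802]
tcp_rot: [3.141, -0.0, 1.569]
contact_force: [-1.8, -0.1, 0.9]
grip_width: 0.48
time_s: 11.95
eef_pos: [0.4803, 0.2046, 0.0804]
tcp_rot: [3.141, -0.0, 1.569]
contact_force: [-1.1, -0.5, -0.5]
grip_width: 0.484
needle (np.float64(0.77), np.float32(142.0), np.float32(194.0)) [-0.92 -0.03 -0.45]
```

```bash
python3 -m pendant '[[0,0,0,0,0,0.0015,1],[0,0,0,0,0,0,1],[0,0,0,0,0,0,-0.3],[0,0,0,0,0,0,-0.3],[0,0,0,0,0,0,-0.3]]'; python3 -m pendant '[[0,0,0,0,0,-0.01,-0.3],[0,0,0,0,0,-0.03,-0.3],[0,0,0,0,0,-0.04,-0.3],[0,0,0,0,0,0,-0.3],[0,0,0,0,0,0,-0.3]]'; python3 -c "
from h import *
readn('s5'); s=cv2.imread('pics/raw_s5.png'); cv2.imwrite('pics/c5.png',cv2.resize(s[90:180,205:315],None,fx=6,fy=6,interpolation=cv2.INTER_CUBIC))"
```

```text
time_s: 12.62
eef_pos: [0.4805, 0.2046, 0.079]
tcp_rot: [3.14, -0.0, 1.569]
contact_force: [-0.1, 0.5, 0.4]
grip_width: 0.648
time_s: 13.25
eef_pos: [0.4803, 0.2046, 0.1631]
tcp_rot: [3.139, -0.0, 1.569]
contact_force: [-0.2, 0.1, -0.2]
grip_width: 0.651
needle (np.float64(1.0), np.float32(121.0), np.float32(194.0)) [ 0.33  0.17 -0.39]
```

View pics/c5.png

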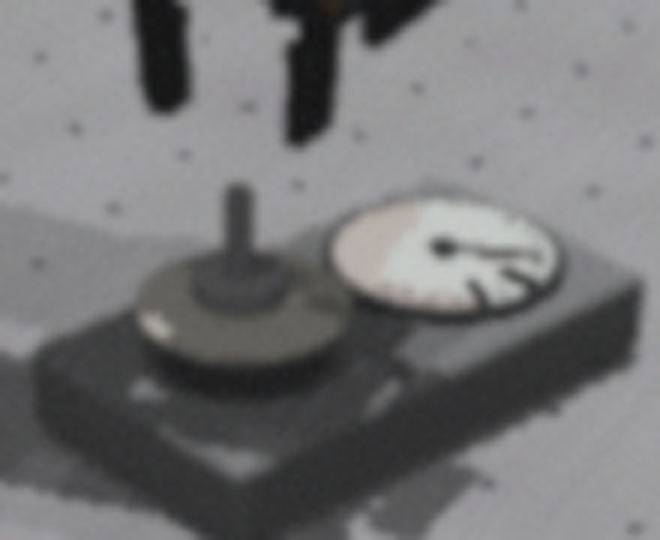

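Ring 1 is seated flat on the pan with the post through it, and the needle reads 1.0. Next is the ring at (0.593,-0.125).

```bash
python3 -m pendant '[[0,0,0,-0.055,0.019,0,-1],[0,0,0,-0.055,0.019,0,-1],[0,0,0,-0.055,0.019,0.01,-1],[0,0,0,-0.055,0.019,0.02,-1],[0,0,0,-0.055,0.019,0.02,-1]]'; python3 -m pendant '[[0,0,0,-0.05,0.017,0.02,-1],[0,0,0,0,0,0,-1],[0,0,0,0,0,0,-1],[0,0,0,0,0,0,-1],[0,0,0,0,0,0,-1]]'
```

```text
time_s: 13.92
eef_pos: [0.5761, -0.0734, 0.1097]
tcp_rot: [-3.141, -0.001, 1.576]
contact_force: [0.4, 1.1, 0.3]
grip_width: 1.001
time_s: 14.55
eef_pos: [0.592, -0.1253, 0.0851]
tcp_rot: [-3.135, -0.004, 1.574]
contact_force: [0.6, -0.3, -0.0]
grip_width: 0.998
```

```bash
python3 -m pendant '[[-0.007,-0.004,0.003,0,0.001,0.03,-1],[0,0,0,0,0,0.03,-1],[0,0,0,0,0,0.01,-1],[0,0,0,0,0,0,-1],[0,0,0,0,0,0,-1]]'
```

```text
time_s: 15.18
eef_pos: [0.5948, -0.1229, 0.0175]
tcp_rot: [3.135, 0.002, 1.575]
contact_force: [0.4, -0.3, 0.5]
grip_width: 1.001
```

```bash
python3 -m pendant '[[0.006,0.002,0.004,-0.002,-0.001,0.0105,-1],[0,0,0,0,0,0,1],[0,0,0,0,0,0,1],[0,0,0,0,0,0,1],[0,0,0,0,0,0,1]]'; python3 -m pendant '[[0,0,0,0,0,0,1],[0,0,0,0,0,0,1],[0,0,0,0,0,0,1],[0,0,0,0,0,0,-0.4],[0,0,0,0,0,0,-0.4]]'; python3 -m pendant '[[0,0,-0.18,0,0,0,-0.4],[0,0,-0.18,0,0,0,-0.4],[0,0,-0.18,0,0,0,-0.4],[0,0,-0.18,0,0,0,-0.4],[0,0,-0.18,0,0,0,-0.4]]'
```

```text
time_s: 15.8
eef_pos: [0.5946, -0.1255, 0.008]
tcp_rot: [3.139, 0.001, 1.571]
contact_force: [0.0, -0.6, 0.3]
grip_width: 0.57
time_s: 16.42
eef_pos: [0.5946, -0.1255, 0.0081]
tcp_rot: [3.139, 0.001, 1.571]
contact_force: [-0.2, 0.5, -0.2]
grip_width: 0.682
time_s: 17.05
eef_pos: [0.5947, -0.1255, 0.0082]
tcp_rot: [3.141, 0.003, 2.499]
contact_force: [-0.4, 0.5, 0.2]
grip_width: 0.7
```

```bash
python3 -m pendant '[[0,0,-0.18,0,0,0,-0.4],[0,0,-0.18,0,0,0,-0.4],[0,0,-0.18,0,0,0,-0.4],[0,0,-0.07,0,0,0,-0.4],[0,0,0,0,0,0.003,-0.4]]'
```

```text
time_s: 17.68
eef_pos: [0.5949, -0.1255, 0.0054]
tcp_rot: [-3.14, 0.003, 3.131]
contact_force: [-0.6, -0.6, -0.7]
grip_width: 0.702
```

```bash
python3 -m pendant '[[0,0.003,-0.01,0,0,0,-0.4],[0,0,0,0,0,0,1],[0,0,0,0,0,0,1],[0,0,0,0,0,0,1],[0,0,0,0,0,0,1]]'; python3 -m pendant '[[0,0,0,0,0,0,1],[0,0,0,0,0,-0.05,1],[0,0,0,0,0,-0.05,1],[0,0,0,0.019,0.055,-0.05,1],[0,0,0,0.019,0.055,0,1]]'; python3 -m pendant '[[0,0,0,0.019,0.055,0,1],[0,0,0,0.019,0.055,0,1],[0,0,0,0.019,0.055,0,1],[0,0,0,0.017,0.04,0,1],[0,0,0,0,0,0,1]]'
```

```text
time_s: 18.3
eef_pos: [0.5947, -0.1254, 0.005]
tcp_rot: [-3.14, -0.0, 3.138]
contact_force: [-0.4, -0.9, -0.2]
grip_width: 0.483
time_s: 18.92
eef_pos: [0.5606, -0.0263, 0.1484]
tcp_rot: [3.141, -0.001, 3.132]
contact_force: [-0.7, 0.2, -2.5]
grip_width: 0.481
time_s: 19.55
eef_pos: [0.4839, 0.1882, 0.1494]
tcp_rot: [3.141, -0.0, 3.135]
contact_force: [0.1, -1.4, -1.4]
grip_width: 0.483
```

```bash
python3 -m pendant '[[0,0,-0.006,0.0035,0.0164,0,1],[0,0,0,0,0,0,1],[0,0,0,0,0,0,1],[0,0,0,0,0,0,1],[0,0,0,0,0,0,1]]'
```

```text
time_s: 20.18
eef_pos: [0.4815, 0.2032, 0.1491]
tcp_rot: [3.142, -0.0, 3.138]
contact_force: [-0.2, -1.1, -1.6]
grip_width: 0.481
```

```bash
python3 -m pendant '[[0,0,-0.003,0.0012,0.0014,0.002,1],[0,0,0,0,0,0,1],[0,0,0,0,0,0.005,1],[0,0,0,0,0,0.005,1],[0,0,0,0,0,0.004,1]]'; python3 -m pendant '[[0,0,0,0,0,0.004,1],[0,0,0,0,0,0.004,1],[0,0,0,0,0,0.004,1],[0,0,0,0,0,0,1],[0,0,0,0,0,0,1]]'; python3 -c "
from h import *
readn('s6')"
```

```text
time_s: 20.8
eef_pos: [0.4804, 0.2044, 0.1321]
tcp_rot: [3.142, -0.0, 3.141]
contact_force: [0.9, 0.3, -0.4]
grip_width: 0.483
time_s: 21.42
eef_pos: [0.4802, 0.2043, 0.1188]
tcp_rot: [-3.142, -0.001, 3.141]
contact_force: [0.3, 0.0, -1.3]
grip_width: 0.484
needle (np.float64(1.01), np.float32(122.0), np.float32(194.0)) [ 1.07  0.54 -1.27]
```

```bash
python3 -m pendant '[[0,0,0,0,0,0.006,1],[0,0,0,0,0,0.006,1],[0,0,0,0,0,0.006,1],[0,0,0,0,0,0.004,1],[0,0,0,0,0,0.003,1]]'; python3 -m pendant '[[0,0,0,0,0,0.002,1],[0,0,0,0,0,0.002,1],[0,0,0,0,0,0.001,1],[0,0,0,0,0,0,1],[0,0,0,0,0,0,1]]'; python3 -c "
from h import *
readn('s7')"
```

```text
time_s: 22.1
eef_pos: [0.4802, 0.2043, 0.0921]
tcp_rot: [-3.142, -0.001, 3.141]
contact_force: [-1.3, -0.1, -1.4]
grip_width: 0.487
time_s: 22.72
eef_pos: [0.4803, 0.2044, 0.087]
tcp_rot: [-3.142, -0.001, 3.141]
contact_force: [-0.4, -0.7, 0.3]
grip_width: 0.484
needle (np.float64(1.41), np.float32(130.0), np.float32(194.0)) [-0.53 -0.29 -0.78]
```

Contact is as predicted. I'll release and retreat.

```bash
python3 -m pendant '[[0,0,0,0,0,0.0003,1],[0,0,0,0,0,0,1],[0,0,0,0,0,0,-0.3],[0,0,0,0,0,0,-0.3],[0,0,0,0,0,0,-0.3]]'; python3 -m pendant '[[0,0,0,0,0,-0.01,-0.3],[0,0,0,0,0,-0.03,-0.3],[0,0,0,0,0,-0.035,-0.3],[0,0,0,0,0,0,-0.3],[0,0,0,0,0,0,-0.3]]'; python3 -c "
from h import *
readn('s8'); s=cv2.imread('pics/raw_s8.png'); cv2.imwrite('pics/c8.png',cv2.resize(s[90:180,205:315],None,fx=6,fy=6,interpolation=cv2.INTER_CUBIC))"
```

```text
time_s: 23.4
eef_pos: [0.4806, 0.2044, 0.087]
tcp_rot: [3.141, 0.0, 3.141]
contact_force: [-0.4, 0.5, -0.2]
grip_width: 0.65
time_s: 24.02
eef_pos: [0.4805, 0.2044, 0.1658]
tcp_rot: [3.141, 0.001, 3.141]
contact_force: [-0.7, -0.6, -0.3]
grip_width: 0.654
needle (np.float64(1.42), np.float32(122.0), np.float32(193.0)) [-0.4  -0.34  0.64]
```

View pics/c8.png

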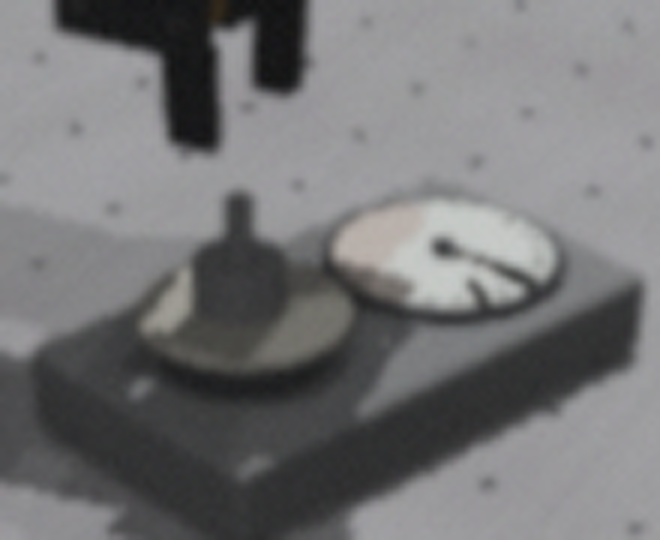

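Two rings are stacked and the needle reads about 1.42, at or just before the lower mark and not clearly between the marks. A third ring predicts about 1.87, so I'll fetch the one at (0.483,-0.272).

```bash
python3 -m pendant '[[0,0,0,0,-0.053,0,-1],[0,0,0,0,-0.055,0,-1],[0,0,0,0,-0.055,0,-1],[0,0,0,0,-0.055,0.01,-1],[0,0,0,0,-0.055,0.02,-1]]'; python3 -m pendant '[[0,0,0,0,-0.055,0.02,-1],[0,0,0,0,-0.055,0.02,-1],[0,0,0,0,-0.055,0.01,-1],[0,0,0,0,-0.03,0,-1],[0,0,0,0,0,0,-1]]'
```

```text
time_s: 24.7
eef_pos: [0.4797, -0.0735, 0.1324]
tcp_rot: [3.141, -0.002, -3.135]
contact_force: [1.2, -0.3, -0.9]
grip_width: 1.004
time_s: 25.32
eef_pos: [0.477, -0.2766, 0.0748]
tcp_rot: [3.135, -0.009, -3.141]
contact_force: [-0.1, 0.3, 0.2]
grip_width: 0.999
```

```bash
python3 -m pendant '[[0.006,-0.009,0,-0.0055,0.0045,0.025,-1],[0,0,0,0,0,0.02,-1],[0,0,0,0,0,0.01,-1],[0,0,0,0,0,0,-1],[0,0,0,0,0,0,-1]]'
```

```text
time_s: 25.95
eef_pos: [0.4823, -0.267, 0.0179]
tcp_rot: [3.139, -0.001, -3.138]
contact_force: [0.7, -0.4, 0.8]
grip_width: 1.002
```

```bash
python3 -m pendant '[[0.002,0,0.003,-0.001,-0.005,0.0105,-1],[0,0,0,0,0,0,1],[0,0,0,0,0,0,1],[0,0,0,0,0,0,1],[0,0,0,0,0,0,1]]'; python3 -m pendant '[[0,0,0,0,0,0,1],[0,0,0,0,0,0,1],[0,0,0,0,0,0,1],[0,0,0,0,0,0,-0.4],[0,0,0,0,0,0,-0.4]]'; python3 -m pendant '[[0,0,0.18,0,0,0,-0.4],[0,0,0.18,0,0,0,-0.4],[0,0,0.18,0,0,0,-0.4],[0,0,0.18,0,0,0,-0.4],[0,0,0.18,0,0,0,-0.4]]'; python3 -m pendant '[[0,0,0.18,0,0,0,-0.4],[0,0,0.18,0,0,0,-0.4],[0,0,0.18,0,0,0,-0.4],[0,0,0.07,0,0,0,-0.4],[0,0,0,0,0,0.003,-0.4]]'
```

```text
time_s: 26.58
eef_pos: [0.4838, -0.2728, 0.0078]
tcp_rot: [-3.141, 0.0, -3.141]
contact_force: [-0.6, 0.4, -0.5]
grip_width: 0.573
time_s: 27.2
eef_pos: [0.4839, -0.2728, 0.008]
tcp_rot: [-3.141, 0.0, -3.141]
contact_force: [0.3, 0.7, -0.4]
grip_width: 0.683
time_s: 27.82
eef_pos: [0.4839, -0.2729, 0.0082]
tcp_rot: [-3.141, 0.001, 2.214]
contact_force: [-0.4, -0.0, -0.6]
grip_width: 0.704
time_s: 28.45
eef_pos: [0.4841, -0.273, 0.0054]
tcp_rot: [3.141, 0.002, 1.582]
contact_force: [0.7, 0.4, -0.2]
grip_width: 0.698
```

```bash
python3 -m pendant '[[0,0.002,0.011,0,0,0,-0.4],[0,0,0,0,0,0,1],[0,0,0,0,0,0,1],[0,0,0,0,0,0,1],[0,0,0,0,0,0,1]]'; python3 -m pendant '[[0,0,0,0,0,0,1],[0,0,0,0,0,-0.05,1],[0,0,0,0,0,-0.05,1],[0,0,0,0.05,0,-0.045,1],[0,0,0,0.055,0,0,1]]'; python3 -m pendant '[[0,0,0,0.055,0,0,1],[0,0,0,0.055,0,0,1],[0,0,0,0.055,0,0,1],[0,0,0,0.055,0,0,1],[0,0,0,0.055,0,0,1]]'
```

```text
time_s: 29.08
eef_pos: [0.484, -0.2729, 0.005]
tcp_rot: [3.141, -0.001, 1.574]
contact_force: [0.4, -0.3, 0.2]
grip_width: 0.478
time_s: 29.7
eef_pos: [0.4834, -0.1723, 0.1501]
tcp_rot: [3.141, -0.002, 1.569]
contact_force: [-0.4, -0.1, -1.0]
grip_width: 0.478
time_s: 30.32
eef_pos: [0.4826, 0.1112, 0.1515]
tcp_rot: [3.139, -0.002, 1.567]
contact_force: [1.0, 0.4, -0.4]
grip_width: 0.485
```

```bash
python3 -m pendant '[[0,0,0,0.05,-0.001,0,1],[0,0,0,0.035,-0.001,0,1],[0,0,0,0,0,0,1],[0,0,0,0,0,0,1],[0,0,0,0,0,0,1]]'
```

```text
time_s: 30.95
eef_pos: [0.4795, 0.2005, 0.1513]
tcp_rot: [3.14, -0.001, 1.571]
contact_force: [0.0, -0.5, -1.2]
grip_width: 0.48
```

```bash
python3 -m pendant '[[0,0,0,0.0041,0.0008,0,1],[0,0,0,0,0,0,1],[0,0,0,0,0,0,1],[0,0,0,0,0,0.005,1],[0,0,0,0,0,0.005,1]]'; python3 -m pendant '[[0,0,0,0,0,0.005,1],[0,0,0,0,0,0.005,1],[0,0,0,0,0,0.005,1],[0,0,0,0,0,0.004,1],[0,0,0,0,0,0.004,1]]'; python3 -c "
from h import *
readn('s9')"
```

```text
time_s: 31.58
eef_pos: [0.4808, 0.2032, 0.1409]
tcp_rot: [3.14, -0.001, 1.569]
contact_force: [0.5, -0.1, -1.1]
grip_width: 0.48
time_s: 32.2
eef_pos: [0.4806, 0.2033, 0.1158]
tcp_rot: [3.141, -0.001, 1.569]
contact_force: [0.0, 0.7, -0.9]
grip_width: 0.482
needle (np.float64(1.42), np.float32(124.0), np.float32(198.0)) [-0.06 -0.14 -2.32]
```

```bash
python3 -m pendant '[[0,0,0,0.001,0,0.004,1],[0,0,0,0,0,0.004,1],[0,0,0,0,0,0.003,1],[0,0,0,0,0,0.003,1],[0,0,0,0,0,0.002,1]]'; python3 -m pendant '[[0,0,0,0,0,0.002,1],[0,0,0,0,0,0.0015,1],[0,0,0,0,0,0.001,1],[0,0,0,0,0,0,1],[0,0,0,0,0,0,1]]'; python3 -c "
from h import *
readn('s10')"
```

```text
time_s: 32.88
eef_pos: [0.4805, 0.2043, 0.0984]
tcp_rot: [3.141, -0.001, 1.569]
contact_force: [0.1, -0.4, -0.1]
grip_width: 0.479
time_s: 33.5
eef_pos: [0.4805, 0.2043, 0.0939]
tcp_rot: [3.141, -0.001, 1.569]
contact_force: [-1.3, -0.5, 0.6]
grip_width: 0.479
needle (np.float64(1.98), np.float32(115.0), np.float32(199.0)) [-1.11  0.21  0.49]
```

```bash
python3 -m pendant '[[0,0,0,0,0,-0.0006,1],[0,0,0,0,0,0,1],[0,0,0,0,0,0,-0.3],[0,0,0,0,0,0,-0.3],[0,0,0,0,0,0,-0.3]]'; python3 -m pendant '[[0,0,0,0,0,-0.01,-0.3],[0,0,0,0,0,-0.03,-0.3],[0,0,0,0,0,-0.04,-0.3],[0,0,0,-0.05,0,-0.04,-0.3],[0,0,0,-0.06,0,0,-0.3]]'; python3 -m pendant '[[0,0,0,-0.06,0,0,-0.3],[0,0,0,-0.06,0,0,-0.3],[0,0,0,-0.06,0,0,-0.3],[0,0,0,-0.05,0,0,-0.3],[0,0,0,0,0,0,-0.3]]'; python3 - <<'E'
from h import *
readn('s11'); s=cv2.imread('pics/raw_s11.png'); t=imaging.grab_frame("top"); print(needle("top",t,PT))
t=cv2.convertScaleAbs(cv2.resize(t[195:295,85:220],None,fx=3,fy=3,interpolation=cv2.INTER_CUBIC),alpha=1.5)
s=cv2.resize(s[95:195,205:335],None,fx=3,fy=3,interpolation=cv2.INTER_CUBIC)
cv2.imwrite('pics/c11.png',np.hstack([t,s]))
E
```

```text
time_s: 34.17
eef_pos: [0.4808, 0.2044, 0.0947]
tcp_rot: [3.14, -0.001, 1.569]
contact_force: [0.3, 0.2, -0.2]
grip_width: 0.652
time_s: 34.8
eef_pos: [0.4806, 0.0959, 0.2196]
tcp_rot: [3.138, -0.001, 1.575]
contact_force: [-0.1, -1.2, -0.8]
grip_width: 0.65
time_s: 35.42
eef_pos: [0.4806, -0.1445, 0.2243]
tcp_rot: [3.131, 0.002, 1.571]
contact_force: [1.0, 0.2, -0.0]
grip_width: 0.649
needle (np.float64(1.89), np.float32(118.0), np.float32(210.0)) [-1.02  0.88 -0.31]
(np.float64(1.73), np.float32(65.0), np.float32(136.0))
```

View pics/c11.png

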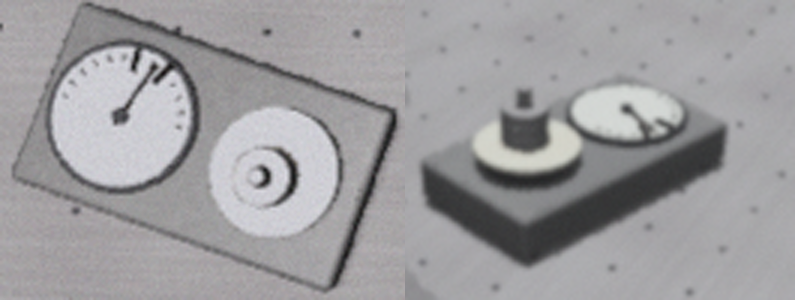

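Both views show three rings stacked flat on the post. In the top crop the needle, from (120,115) to (155,65), rests between the marks.

```bash
python3 -c "
from h import *
print(ticket.finish_job())"
```

```text
the job is handed in; nothing more can be done
None
```

I threaded three steel rings over the post one at a time, lowering each until it lay on the pan or on the ring below. The fourth ring stayed on the mat, and I handed the job in at about 35.5 s.

- **Final needle:** the last pictures show the three rings stacked flat and the needle at rest between the marks. The two cameras disagreed a little, 1.89 rad from the scene view and 1.73 from the top view, but both are inside 1.46 to 2.00. After one, two and three rings the scene view read 1.00, 1.42 and 1.89.
- **Two rings or three:** with two rings the needle sat at or just before the lower mark, so I added the third rather than leave it borderline.
- **Loads:** none of the force readings I took showed more than about 3 N. I released each ring with its weight already on the scale. The third was pressed slightly past its rest point first (needle about 1.98).
- **Not checked:** I planned the moves to clear the screwdriver, post holder, mirror mount and the coloured rings, but did not check their positions in a final picture.

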